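# Pin the pull link back onto the biscuit press

### The job

The biscuit press has been washed and its pull link must be coupled again. Slide the link in by its red handle so that its eye lies between the two ears of the yoke, pass the orange-headed pin down through the top ear, the eye and the bottom ear until its flange sits flush on the yoke, and let go; the eye's exact place on the link is not known, so find it by feel and gently, never forcing or hammering the pin. Leave the blue-headed pin in its holder and the white-capped jar standing.

Things in the scene. Friction and masses are not known exactly. Their poses are not given: they have to be found in the camera images.
- machine: Bench press, fixed to the table (place and turn vary). Origin on the table straight below the axis of the yoke's holes; z up; +y runs from the link's handle towards the yoke and on to the white column (140 mm wide, 210 mm high with its cap, near face 95 mm beyond the yoke axis). The link slides along this y only.
- yoke_top (a point): Mouth of the top ear's hole, on the vertical hole axis and the yoke's top face, 86 mm above the table; axes as the machine's. Steel yoke of two level ears 48 x 48 mm about that axis: the top ear spans 64 to 86 mm above the table, with a 15.6 mm hole.
- yoke_gap (a point): On the hole axis, half-way up the 14 mm gap between the ears, 57 mm above the table. The bottom ear lies below, 40 to 50 mm above the table, with a 20 mm hole. The eye slides in here and is hidden by the top ear.
- pull_link: Sliding link with an upright red handle fin, 12 mm thick along the slide, 34 mm wide, foot 62 and top 124 mm above the table. Origin: where to pinch it, mid-fin, 100 mm above the table; axes as the machine's. Starts 165 to 190 mm (level) from the yoke axis, can be pushed to within 84 mm; about 6 N of friction; stays where left.
- link_bar (a point): On the link under the handle, 57 mm above the table. From here an aluminium bar 40 x 10 mm runs ahead (+y) with a 16.2 mm hole, the eye. The length adjuster was altered in the wash: the hole's centre is 90 to 130 mm ahead of the handle (constant in a run, not measured), so in place the handle is 90 to 130 mm from the yoke axis. The bar ends 42 mm past and 60 mm short of the hole's centre.
- pin: Coupling pin, about 130 g, upright in the holder: orange head 20 mm across, 40 high; flange 24 mm across, 4 thick; shank 14 mm across, 54 long, end bevelled at 45 degrees to 11 mm over the last 1.5 mm. Origin mid-head, 24 mm above the flange's underside; z to the head. Seated: origin 110 mm above the table. Let go in the top ear on solid bar it stays standing, 30 mm higher, and drops when the eye comes under it.
- spare_pin: A thinner pin of another machine in the holder's other hole, same head and flange but the head is blue; shank 9 mm across, 36 mm long. Origin at the middle of the head. To be left alone.
- holder: White plastic block 150 x 60 x 62 mm fixed on the table; origin under its centre, x along its length. Two blind holes 17 mm across, 59 mm deep, 40 mm either side of the centre along x; which pin stands in which varies. The pins' flanges rest on its top face.
- jar_b: Closed jar, 72 mm across, 75 mm high, white cap, standing on the table left of the press. Origin under its centre.
Things that resemble listed ones, but are neither listed nor needed, are in the scene too. Leave any pink or turquoise look-alike of the pin alone.

How it is judged:
At the end, for the whole second after the job is handed in: The pin stands upright (within 4 degrees) in the yoke, its flange within 2.5 mm of the yoke's top face and its axis within 4 mm of the hole axis, the link's handle within 135 mm of the yoke axis (so that the pin passes through the eye), everything at rest and let go (z of pin in the frame of yoke_top below 0.0265 m and horizontal distance between pin and yoke_top below 0.004 m and angle between pin's own z axis and vertical below 0.07 rad and horizontal distance between pull_link and yoke_top below 0.135 m and linear speed of each of pin, pull_link below 0.01 m/s); the robot touches nothing.
It fails at once if the pin is forced against the link's eye (over 40 N) (contact force between pin and pull_link above 40 N).
It fails at once if the pin is forced or hammered on the press (over 40 N) (contact force between pin and machine above 40 N).
It fails at once if the blue-headed pin is pulled or pushed out of its place (distance of spare_pin from where it was at the start of the episode above 0.015 m).
It fails at once if the white-capped jar is knocked over (angle between jar_b's own z axis and vertical above 0.5 rad).
It also fails if it takes over 72 s, if anything falls off the work surface, if the arm or the gripper's body presses on something with over 40 N, if the wrist force passes 120 N, or if a joint passes its speed limit or range.

### The arm

A 7-joint arm with a two-finger parallel gripper is mounted at the origin on the work surface. World frame = base frame: x ahead of the robot, y to its left, z up, the work surface at z = 0. Lengths are in m, angles in rad, forces in N, time in s.
With the tool pointing down it reaches from about 0.425 to 0.95 m from the base axis. Payload 4.7 kg.
Tool frame: the origin (TCP) lies midway between the tips of the shut fingers; the grasp point (between the pads) lies 19 mm behind it; z points along the fingers, x is the direction in which the jaws open and shut, and the axes are right-handed (so a half turn about z gives the same grasp; the last joint's range is limited). The gripper opens to 85 mm and grips with 20 to 120 N. Pads are 22 mm wide; open, the fingers measure 114 mm over their backs; the gripper's body (76 mm by 85 mm) begins 54 mm behind the grasp point. The pads swing forward as they close: fully open they stand 13 mm farther back than shut.
Start: joints at [1.201, 0.469, -0.049, 1.532, 0.024, 1.141, -0.082], TCP at [0.226, -0.636, 0.231] pointing down, gripper open.
Joint ranges: [-2.59, 2.59], [-0.33, 1.99], [-1.39, 1.29], [0.1, 2.45], [-1.04, 4.18], [0.21, 1.99], [-2.66, 2.66]. Speed limits (rad/s): [2.57, 2.57, 3.14, 3.14, 3.14, 3.14, 3.14].

### API

Orientations are given as a rotation vector (axis times angle).
In Python, from workcell import robot gives the robot as it stands. The module is installed in compiled form; this text tells all that it offers. Calls block until the motion is done:
- robot.move_ptp(position, orientation): joint-space move of the TCP to a pose.
- robot.servo_line(position, orientation=None, velocity=0.15): straight line of the TCP; orientation=None keeps the orientation; velocity is the mean speed in m/s.
- robot.goto_joints(angles): joint-space move.
- robot.release() and robot.grasp(effort=None): open the fingers fully, or close them until they stop; effort is the grip in N (None keeps the last).
- robot.wait(seconds).
- robot.solve_ik(position, orientation): joint angles nearest the present ones, or None.
- robot.observe(): the state.
- robot.read_camera(name): name is "side" or "top" or "wrist"; returns a dict with "color" (420x560x3 uint8, blue, green, red), "vertical_fov" (degrees; the focal length in pixels is half the picture's height over the tangent of half this angle, whatever the lens; pixels are square), "cx", "cy" (the principal point, pixels), "camera_from_world" (4x4, takes a point from world to camera coordinates). Camera axes: x right, y down, z forward; pixel columns grow to the right and rows downward; lengths in m; the calibration is good to about 2 mm. A picture is of the moment at which its call begins. There is no depth.
A pose or a line that the arm cannot do raises robot.PlanningError and nothing moves.
- robot.finish_job(): hands the job in, once; it reports no verdict.
The state is a dict: "t": time; "joints": joint angles; "qvel": joint speeds; "joint_efforts": joint torques, N m; "position": TCP position; "tcp_rot": TCP orientation; "wrist_force": force on the tool from outside, world axes, zero at the start; "torque": the same for the moment, N m; "opening": finger opening in m.
Only numpy, scipy, OpenCV 4.12 (cv2) and the standard library are available. Lean on these libraries where they do the work, as an engineer would, in place of code of your own. Each camera call takes 0.05 s, during which the arm holds its last target. There are 200 camera calls.

## Working session

There is one attempt and no reset: what is moved stays moved. The work goes in short steps, each a Python script; the robot and the scene stay as the last script left them, time stands still between calls to the robot, and variables do not carry over. Pictures are saved under pics/ and viewed, about 8 in all and at most 12, crops included, and the job is handed in when it is done.

```bash
mkdir -p pics; python3 - <<'E'
from workcell import robot
import cv2,numpy as np,pickle
d={}
for n in("top","side","wrist"):
    c=robot.read_camera(n); d[n]=c; cv2.imwrite(f"pics/{n}0.png",c["color"])
    print(n,c["vertical_fov"],c["cx"],c["cy"]);print(np.round(c["camera_from_world"],3).tolist())
pickle.dump(d,open("c0.pkl","wb"))
s=robot.observe();print(s["t"],s["tcp_rot"],s["opening"],s["wrist_force"])
E
```

```text
top 48.38211007966034 281.7875322837405 212.34205686299188
[[0.023, -1.0, -0.002, -0.012], [-0.985, -0.022, -0.171, 0.551], [0.171, 0.006, -0.985, 1.128], [0.0, 0.0, 0.0, 1.0]]
side 46.536879567061625 285.4486882281168 207.21907410587045
[[0.91, -0.415, 0.022, -0.489], [-0.231, -0.549, -0.803, 0.189], [0.345, 0.726, -0.595, 1.209], [0.0, 0.0, 0.0, 1.0]]
wrist 67.8992525735222 282.71127851818153 213.40127204847857
[[0.335, -0.942, -0.002, -0.675], [-0.891, -0.317, 0.324, -0.043], [-0.306, -0.107, -0.946, 0.38], [0.0, 0.0, 0.0, 1.0]]
0.15 [-2.56531344e+00  1.81209534e+00  1.97691742e-03] 0.0853726480420803 [-0.07328407  0.99349524 -0.61699572]
```

View pics/top0.png

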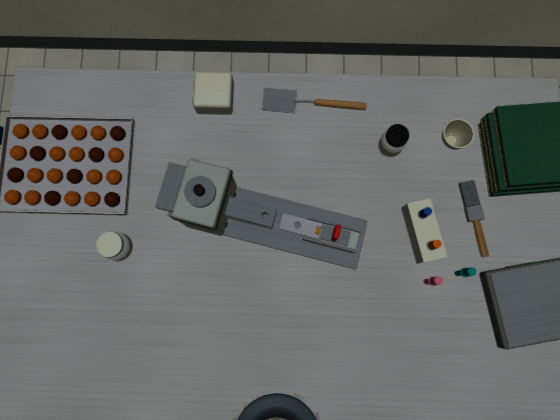

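View pics/side0.png

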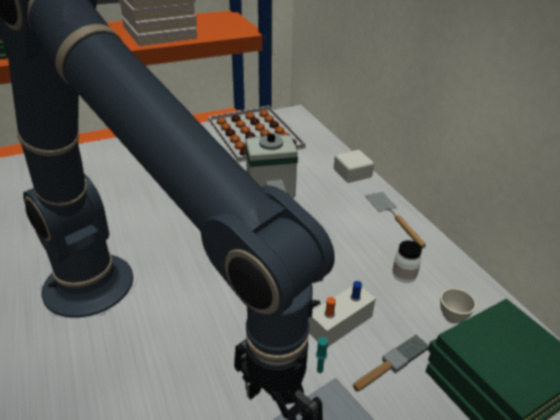

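```bash
cat > h.py <<'E'
import cv2,numpy as np,pickle
from workcell import robot
from scipy.spatial.transform import Rotation as Rn
def cam(n,save=None):
    c=robot.read_camera(n)
    if save: cv2.imwrite(f"pics/{save}.png",c["color"]); pickle.dump(c,open(f"{save}.pkl","wb"))
    return c
def ray(c,uv):
    f=c["color"].shape[0]/2/np.tan(np.radians(c["vertical_fov"]/2)); T=c["camera_from_world"]; R=T[:3,:3]
    d=R.T@np.array([(uv[0]-c["cx"])/f,(uv[1]-c["cy"])/f,1]); return -R.T@T[:3,3],d/np.linalg.norm(d)
def at_z(c,uv,z): o,d=ray(c,uv); return o+d*(z-o[2])/d[2]
def proj(c,p):
    f=c["color"].shape[0]/2/np.tan(np.radians(c["vertical_fov"]/2)); q=c["camera_from_world"]@np.r_[p,1]
    return np.array([c["cx"]+f*q[0]/q[2],c["cy"]+f*q[1]/q[2]])
def tri(obs):
    A=0;b=0
    for c,uv in obs:
        o,d=ray(c,uv);P=np.eye(3)-np.outer(d,d);A=A+P;b=b+P@o
    return np.linalg.solve(A,b)
RANGE=dict(orange=((7,150,90),(22,255,255)),red=((0,150,60),(5,255,255)),blue=((108,130,50),(130,255,255)))
def blobs(c,col,amin=15):
    h=cv2.cvtColor(c["color"],cv2.COLOR_BGR2HSV);m=cv2.inRange(h,*map(np.array,RANGE[col]))
    n,l,s,ce=cv2.connectedComponentsWithStats(m)
    return [(ce[i].round(1).tolist(),s[i].tolist()) for i in range(1,n) if s[i,4]>=amin]
def down(a): # tool down, jaw axis at world angle a
    x=np.array([np.cos(a),np.sin(a),0]);z=np.array([0,0,-1.]);return Rn.from_matrix(np.c_[x,np.cross(z,x),z]).as_rotvec()
E
python3 - <<'E'
from h import *
d=pickle.load(open("c0.pkl","rb"));t=d["top"]
for c in("orange","red","blue"): print(c,[b for b in blobs(t,c) if b[0][0]>200])
print("pin",at_z(t,(435,244),.09),"blue",at_z(t,(426,212),.09))
print("holder corners",[at_z(t,p,.062).round(3) for p in((406,206),(434,200),(446,255),(417,262))])
print("handle",at_z(t,(337,232),.124),"yokehole",at_z(t,(265,213),.086),"eye?",at_z(t,(297,225),.062))
o,_=ray(d["wrist"],(280,210));print("wristcam",o,robot.observe()["position"])
cv2.imwrite("pics/topcrop.png",cv2.resize(t["color"][150:280,150:460],None,fx=2.58,fy=2.58,interpolation=cv2.INTER_CUBIC))
E
```

```text
orange [([339.6, 103.7], [315, 100, 51, 8, 129]), ([479.1, 233.6], [475, 221, 10, 33, 75]), ([318.0, 229.8], [316, 227, 5, 7, 26]), ([436.7, 243.3], [433, 240, 9, 8, 55])]
red [([336.8, 231.1], [334, 225, 7, 14, 68])]
blue [([427.2, 211.1], [424, 208, 8, 8, 49])]
pin [ 0.47531205 -0.36807574  0.09      ] blue [ 0.55263469 -0.34890821  0.09      ]
holder corners [array([ 0.572, -0.308,  0.062]), array([ 0.589, -0.378,  0.062]), array([ 0.452, -0.403,  0.062]), array([ 0.433, -0.332,  0.062])]
handle [ 0.49450638 -0.129762    0.124     ] yokehole [0.54222997 0.04097635 0.086     ] eye? [ 0.51800711 -0.03795004  0.062     ]
wristcam [ 0.30431663 -0.60891854  0.37181984] [ 0.22546693 -0.63576712  0.23049035]
```

View pics/topcrop.png

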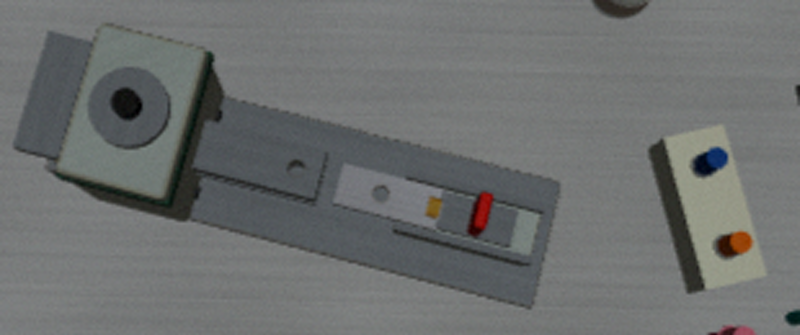

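```bash
python3 - <<'E'
from h import *
aH=np.radians(-76);aM=np.radians(-105.7)
for n,p,a in (("wA",(.42,-.42,.23),aH),("wB",(.49,-.33,.23),aH),("wC",(.49,-.06,.235),aM),("wD",(.54,.0,.235),aM)):
    robot.move_ptp(p,down(a)); c=cam("wrist",n)
    print(n,robot.observe()["t"],{k:blobs(c,k,60) for k in RANGE})
a=[cv2.imread(f"pics/w{k}.png") for k in "ABCD"]
cv2.imwrite("pics/m.png",cv2.resize(np.vstack([np.hstack(a[:2]),np.hstack(a[2:])]),(800,600),interpolation=cv2.INTER_AREA))
E
```

```text
wA 1.3167 {'orange': [([235.9, 129.3], [224, 118, 25, 24, 456]), ([540.9, 323.0], [503, 241, 57, 156, 4363]), ([464.4, 413.4], [455, 403, 19, 17, 183])], 'red': [], 'blue': [([230.9, 21.9], [217, 5, 30, 37, 478])]}
wB 1.9 {'orange': [([38.8, 118.4], [32, 110, 16, 18, 206]), ([316.6, 228.4], [307, 210, 21, 32, 403]), ([553.9, 370.2], [543, 337, 17, 61, 526])], 'red': [([56.5, 144.6], [29, 125, 63, 43, 1477])], 'blue': [([319.1, 142.0], [307, 130, 24, 25, 294])]}
wC 3.0 {'orange': [([305.0, 171.5], [301, 164, 9, 16, 144])], 'red': [([355.2, 178.3], [342, 155, 25, 47, 786])], 'blue': []}
wD 3.4583 {'orange': [([374.4, 201.6], [370, 195, 10, 15, 140])], 'red': [([430.4, 211.4], [410, 187, 39, 50, 1117])], 'blue': []}
```

View pics/m.png

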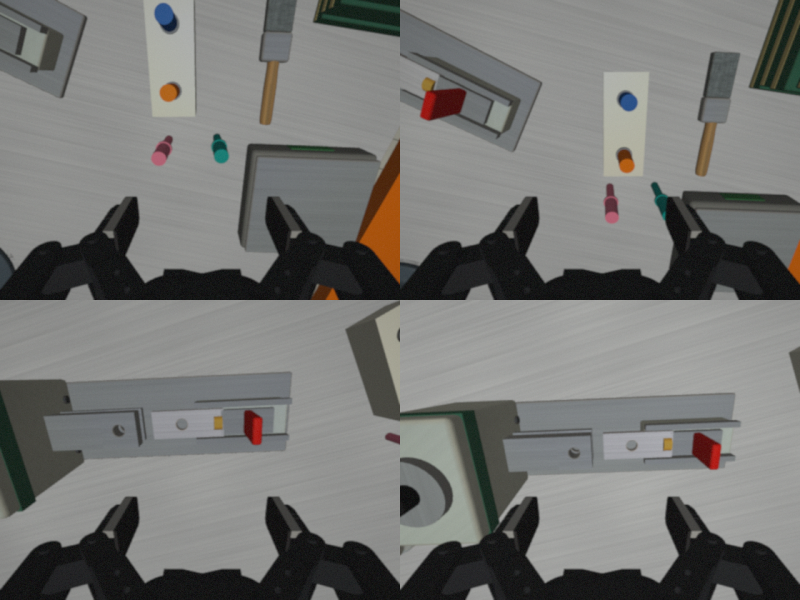

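```bash
python3 - <<'E'
from h import *
def crop(n,u,v,w,h,s):
    im=cv2.imread(f"pics/{n}.png")[v:v+h,u:u+w]; return cv2.resize(im,None,fx=s,fy=s,interpolation=cv2.INTER_CUBIC)
r=[crop("wA",210,100,50,50,5),crop("wB",290,200,50,50,5),crop("wB",300,120,50,50,5)]
C=crop("wC",140,150,160,50,5);D=crop("wD",215,180,160,50,5)
o=np.vstack([cv2.hconcat(r+[np.zeros((250,50,3),np.uint8)]),C,D]);
cv2.imwrite("pics/z.png",cv2.resize(o,None,fx=.8,fy=.8)); print(o.shape)
E
```

```text
(750, 800, 3)
```

View pics/z.png

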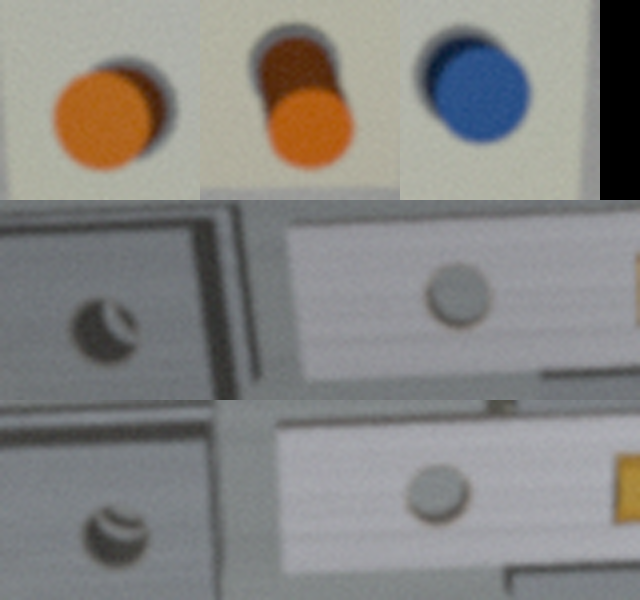

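```bash
python3 - <<'E'
from h import *
c={k:pickle.load(open(f"w{k}.pkl","rb")) for k in "ABCD"}
q=np.array([.4,.4])
top=pickle.load(open("c0.pkl","rb"))["top"]
for n,z,o in (("pin",.106,(("A",(236.2,130)),("B",(317.5,232)))),("yoke",.086,(("C",(166.2,182.75)),("D",(244,213.75)))),("eye",.062,(("C",(254.75,174)),("D",(324.5,203.5))))):
    obs=[(c[k],np.array(u)-q) for k,u in o]
    print(n,tri(obs).round(4),[at_z(a,u,z).round(4) for a,u in obs])
# tall red fin: bbox corners view
for k in "CD":
    h=cv2.cvtColor(c[k]["color"],cv2.COLOR_BGR2HSV);m=cv2.inRange(h,*map(np.array,RANGE["red"]))
    b=max(blobs(c[k],"red"),key=lambda b:b[1][4])[1]
    p=np.argwhere(m)[:,::-1].astype(np.float32); hull=cv2.approxPolyDP(cv2.convexHull(p.astype(np.int32)),2.5,True)[:,0]
    print(k,hull.tolist(),[at_z(c[k],u,.124)[:2].round(3).tolist() for u in hull])
print(robot.solve_ik((.4945,-.13,.081),down(np.radians(-105.7))),robot.observe()["joints"])
E
```

```text
pin [ 0.4726 -0.369   0.1036] [array([ 0.4731, -0.3695,  0.106 ]), array([ 0.4732, -0.3682,  0.106 ])]
yoke [0.5351 0.0405 0.0842] [array([0.5352, 0.0398, 0.086 ]), array([0.5357, 0.04  , 0.086 ])]
eye [ 0.5156 -0.0399  0.0589] [array([ 0.5161, -0.0403,  0.062 ]), array([ 0.5166, -0.0398,  0.062 ])]
C [[363, 201], [354, 201], [345, 189], [342, 176], [345, 156], [352, 156], [366, 166]] [[0.479, -0.131], [0.481, -0.123], [0.494, -0.118], [0.505, -0.118], [0.521, -0.124], [0.519, -0.129], [0.508, -0.139]]
D [[444, 235], [435, 236], [410, 214], [413, 188], [420, 187], [448, 203]] [[0.481, -0.131], [0.482, -0.123], [0.508, -0.105], [0.53, -0.111], [0.529, -0.116], [0.509, -0.137]]
[ 0.31373258  0.40478346 -0.17209134  2.05173487  0.10573675  0.69318502
 -1.77096419] [ 0.13405115  0.26041818 -0.2529064   1.83903361  0.07485517  1.05257632
 -1.99456297]
```

```bash
python3 - <<'E'
from h import *
c={k:pickle.load(open(f"w{k}.pkl","rb")) for k in "CD"}
def ang(k,u,v,z):
    d=at_z(c[k],u,z)-at_z(c[k],v,z);return np.degrees(np.arctan2(d[1],d[0]))
print("angles",ang("D",(285,185.5),(374,182),.062),ang("D",(285.5,223),(374,220.5),.062),ang("C",(212,156),(299,152.3),.062),ang("C",(215.5,195),(299,191.5),.062))
a=np.radians(75.8); y=np.array([np.cos(a),np.sin(a),0]); rot=down(a-np.pi)
h=np.array([.495,-.1297,0])
robot.move_ptp(h+[0,0,.16],rot)
robot.servo_line(h+[0,0,.083],rot,.12)
s=robot.observe();print(s["t"],s["wrist_force"].round(1))
robot.grasp(40)
s=robot.observe();print(s["t"],s["opening"],s["position"].round(4),s["wrist_force"].round(1))
cam("wrist","g1")
E
```

```text
angles 76.63502973738252 76.05319395355077 76.5761125010639 76.6375211421746
4.925 [-0.8 -0.9  0.6]
5.5833 0.011863977840413825 [ 0.4949 -0.13    0.0832] [-1.2 -1.5  3.4]
```

View pics/g1.png

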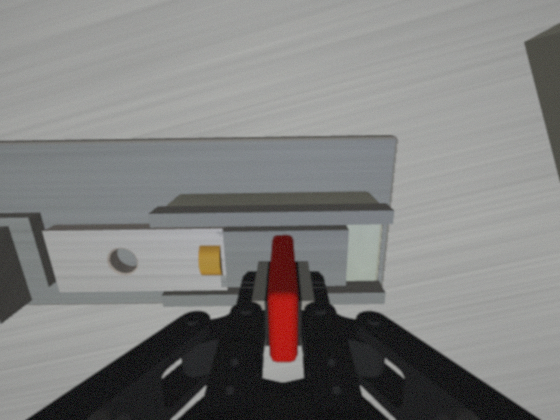

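```bash
python3 - <<'E'
from h import *
g=pickle.load(open("g1.pkl","rb"))
a=np.radians(76.5); y=np.array([np.cos(a),np.sin(a),0]); rot=down(a-np.pi); x=np.array([y[1],-y[0],0])
Y=np.array([.5354,.0399,0]); s=robot.observe(); p=s["position"]
E=at_z(g,(123,260),.062); print("eye",E.round(4),"e",(E-p)@y,"lat",(E-p)@x,"yoke-tcp",(Y-p)@y,(Y-p)@x)
d=(Y-p)@y-((E-p)@y+.0922)/2; print("d",d)
rot0=down(np.radians(75.8)-np.pi)
robot.servo_line(p+y*(d-.01),rot0,.06)
s=robot.observe();print(s["t"],s["wrist_force"].round(1))
robot.servo_line(p+y*d,rot0,.03)
s=robot.observe();print(s["t"],s["position"].round(4),s["wrist_force"].round(1),s["opening"],"D",(Y-s["position"])@y)
cam("wrist","g2"); robot.release(); s=robot.observe();print(s["wrist_force"].round(1))
robot.servo_line(s["position"]+[0,0,.1],None,.2)
# pin
P=np.array([.473,-.369,0]); aH=down(np.radians(-76))
robot.move_ptp(P+[0,0,.17],aH); c=cam("wrist","p1"); print(blobs(c,"orange",60), proj(c,P+[0,0,.106]))
E
```

```text
eye [ 0.5168 -0.0408  0.062 ] e 0.09185744802014091 lat 0.0003741901110689596 yoke-tcp 0.17464959109098627 -0.00035605550408099556
d 0.08262086708091582
6.9917 [-2.1 -4.1  5.5]
7.475 [ 0.5137 -0.0505  0.0832] [-3.1 -4.1  5.7] 0.011463883440400344 D 0.09298778156615681
[0.1 0.5 0.2]
[([283.1, 230.0], [271, 213, 26, 32, 594])] [283.74925772 232.23239884]
```

```bash
python3 - <<'E'
from h import *
P=np.array([.473,-.369,0]); aH=down(np.radians(-76)); a=np.radians(76.5)
robot.servo_line(P+[0,0,.071],aH,.12); s=robot.observe(); print(s["t"],s["wrist_force"].round(1))
robot.grasp(40); s=robot.observe(); print("open",s["opening"],s["wrist_force"].round(1),s["position"].round(4))
robot.servo_line(P+[0,0,.071+.012],aH,.05); s=robot.observe(); print(s["opening"],s["wrist_force"].round(1))
robot.servo_line(P+[0,0,.24],aH,.15)
Y=np.array([.5354,.0399,0])
robot.move_ptp(Y+[0,0,.22],down(a-np.pi)); robot.servo_line(Y+[0,0,.163],None,.1)
robot.wait(.2); s=robot.observe(); print(s["t"],s["opening"],s["wrist_force"].round(1),s["position"].round(4)); c=cam("wrist","i1")
t=cam("side","i1s")
cv2.imwrite("pics/i1z.png",cv2.resize(np.hstack([c["color"][100:400,120:440],t["color"][100:400,180:500]]),None,fx=1.25,fy=1.25))
E
```

```text
11.1333 [-0.1 -0.3 -0.6]
open 0.019174968135505 [-0.   1.5  4. ] [ 0.473  -0.369   0.0713]
0.01882598284877726 [-0.7 -0.4 -1.6]
15.7917 0.018984106826378685 [ 0.9  0.  -1.2] [0.5359 0.04   0.1637]
```

View pics/i1z.png

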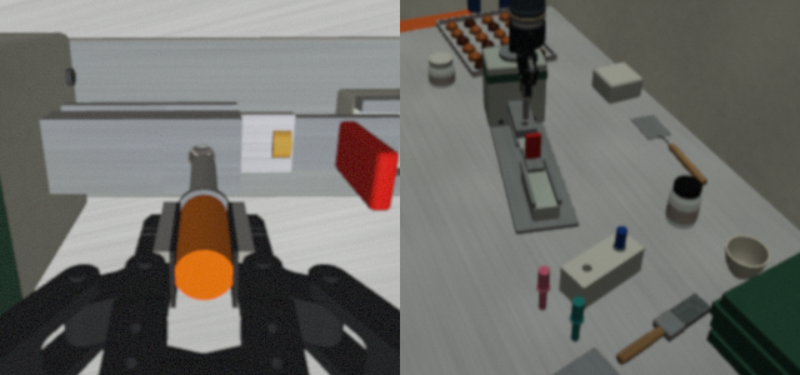

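```bash
cat >> h.py <<'E'
def descend(xy,z0,z1,step=.001,lim=6,vel=.02):
    robot.servo_line(np.r_[xy,z0],None,.05); robot.wait(.1); f0=robot.observe()["wrist_force"].copy(); z=z0
    while z>z1:
        z-=step; robot.servo_line(np.r_[xy,z],None,vel); s=robot.observe(); df=s["wrist_force"]-f0
        if abs(df[2])>lim or np.hypot(*df[:2])>lim+4: break
    return z,s,df
E
python3 - <<'E'
from h import *
c=pickle.load(open("i1.pkl","rb")); print("tip",at_z(c,(282.4,222.4),.1007),proj(c,np.array([.5354,.0399,.1007])))
z,s,df=descend(np.array([.5354,.0399]),.160,.091+.004); print(z,s["t"],s["position"].round(4),df.round(1),s["opening"])
E
```

```text
tip [0.54265667 0.03765518 0.1007    ] [281.70899753 232.43305793]
0.09499999999999995 32.4917 [0.5353 0.0405 0.0953] [-2.5  5.   5.2] 0.01894299293239459
```

```bash
python3 - <<'E'
from h import *
robot.release(); robot.wait(.3); p=robot.observe()["position"]
robot.servo_line(p+[0,0,.15],None,.15); robot.wait(.5)
c=cam("wrist","f1"); t=cam("top","f1t"); s=robot.observe(); print(s["t"],s["wrist_force"].round(2))
Y=np.array([.5354,.0399]);
for n,k in(("w",c),("t",t)): print(n,blobs(k,"orange",20),"exp top seated",proj(k,np.r_[Y,.130]),"high",proj(k,np.r_[Y,.160]))
cv2.imwrite("pics/fz.png",np.hstack([c["color"][100:360,60:440],cv2.resize(t["color"][170:270,215:355],None,fx=2.6,fy=2.6)]))
E
```

```text
35.2 [ 0.71 -0.26 -0.47]
w [([330.9, 189.5], [326, 182, 10, 15, 129]), ([281.4, 204.7], [271, 188, 22, 32, 509])] exp top seated [281.68311263 208.86137784] high [281.55807481 220.91327091]
t [([339.9, 104.8], [315, 102, 51, 7, 114]), ([19.2, 130.1], [13, 124, 13, 13, 136]), ([38.8, 130.6], [33, 125, 13, 13, 131]), ([77.7, 131.3], [72, 125, 13, 13, 131]), ([97.0, 131.8], [91, 126, 13, 13, 133]), ([16.6, 151.8], [10, 146, 14, 13, 138]), ([55.8, 152.8], [50, 147, 13, 13, 136]), ([75.3, 153.1], [69, 147, 14, 13, 138]), ([114.7, 153.9], [109, 148, 13, 13, 135]), ([33.5, 174.3], [27, 168, 14, 14, 140]), ([53.3, 174.8], [47, 168, 14, 14, 139]), ([93.0, 175.7], [87, 169, 13, 14, 143]), ([112.9, 175.9], [107, 170, 13, 13, 140]), ([11.1, 196.2], [5, 190, 13, 14, 141]), ([31.0, 196.6], [25, 190, 13, 14, 142]), ([70.9, 197.6], [65, 191, 13, 14, 142]), ([90.9, 198.0], [85, 192, 13, 14, 142]), ([479.8, 238.4], [474, 221, 14, 35, 92])] exp top seated [264.66714585 212.69351145] high [264.16063292 210.44432019]
```

View pics/fz.png

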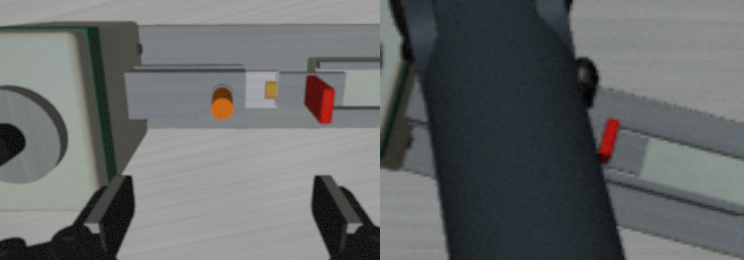

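```bash
python3 - <<'E'
from h import *
robot.grasp(20)
robot.servo_line((.5354,.0399,.15),None,.15)
z,s,df=descend(np.array([.5354,.0399]),.139,.127,step=.0008,lim=4); print("touch",z,s["t"],s["position"].round(4),df.round(1))
robot.servo_line((.5354,.0399,.24),None,.15); robot.release(); robot.wait(.5)
c=cam("wrist","f2"); s=robot.observe(); print(s["t"],s["wrist_force"].round(2),[b for b in blobs(c,"orange",20)],proj(c,np.array([.5354,.0399,.13])))
red=blobs(c,"red",60); print(red)
E
```

```text
touch 0.12940000000000007 40.2167 [0.5356 0.0399 0.1301] [-2.3 -0.5  5.5]
42.4333 [-0.29 -0.15  0.38] [([331.3, 190.9], [327, 184, 10, 15, 131]), ([281.4, 206.3], [271, 190, 22, 32, 536])] [281.62555756 210.69817636]
[([381.9, 201.0], [367, 177, 29, 48, 857])]
```

```bash
python3 -c "
from workcell import robot
print(robot.observe()['t']); print(robot.finish_job())"
```

```text
42.4333
the job is handed in; nothing more can be done
None
```

The link is coupled: the orange pin went down through the top ear, the eye and the bottom ear, and I let go and handed the job in at 42.4 s. The interface reports no verdict.

- **Link:** I measured the eye about 92 mm ahead of the handle and slid the link in by its handle with about 6 N of force. It ended with the handle about 93 mm from the yoke axis (limit 135 mm).
- **Pin:** It went in without a search, lowered in 1 mm steps that would have stopped at about 6 N. The last reading was about 5 N upward and 5.6 N sideways.
- **Seating check:** After letting go, I touched the head lightly with the shut fingers. Its top stood at 130 mm, which puts the pin's origin at 110 mm, so the flange is flush. The wrist camera picture agreed with a seated, upright pin in line with the yoke hole.
- **At hand-in:** The gripper was open and clear above the pin, with wrist force near zero. I never touched the blue-headed pin or the jar; both stood in place in the side picture taken just before insertion, and I did not look at them again.
- **Disagreements:**
  - Heights from the two-view measurements came out 2 to 3 mm low, within calibration error.
  - The first coarse estimate from the top camera put the yoke about 7 mm off. I used the wrist camera's values instead.
  - My estimate of the pin tip in hand differed from the hole by about 7 mm. I judged that reading poor, and the clean insertion confirmed it.
  - The arm blocked the final top camera picture of the pin.

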